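# Wind the lifting rack up and slide the scraper into its slot

### The job

Fit the loose crank fully down on the square shaft of the lifting rack and wind it clockwise until the top of the black slotted block is level with the top of the aluminium fence in front of it. Then slide the flat scraper, blade first and blade underside down, through the window of the fence into the block's slot until its handle meets the fence. Leave the crank on its shaft, let go of everything, and do not disturb the other things on the table.

Things in the scene. Friction and masses are not known exactly. Their poses are not given: they have to be found in the camera images.
- rack: fixed lifting rack, cream base 170 wide, 12 thick, x -30 to 205. Origin on the table under the fence's middle; x is the way the scraper is pushed in, z up. Aluminium fence 8 thick (x -4 to 4), 170 wide, top edge 100 above the table. Behind it (x 8 to 98) the black slotted block; at x = 150 a cream column with a round steel collar 48 across, its top 130 above the table, under the square shaft
- window (a point): centre of the window in the fence, on the fence's outer (-x) face, 70 above the table; axes as the rack. The window is 80 wide (y) and 18 high (z 61 to 79 above the table)
- fence_top (a point): middle of the fence's top edge, 100 above the table; axes as the rack
- block_top (a point): centre of the top face of the black lifting block, 120 wide, 90 deep, 50 high; it moves up and down only
- slot_mouth (a point): centre of the slot's mouth in the block's front face, 30 below the block's top; axes as the rack. The slot is 68 wide, 9 high and 85 deep; it faces the window (4 behind the fence's back) and is at the window's middle height when the block is level with the fence
- lift (a joint): height of the block in m: 0 when its top is level with the fence's top, negative when lower; starts 13 to 20 mm low, travels from -28 to about +9 mm. Moved only by the screw: 12 mm up for a full turn of the shaft clockwise seen from above. The screw holds when let go and takes about 0.12 N m (some 2 N at the crank's knob)
- shaft (a point): bottom of the upright square steel shaft, on its axis at the collar's top (130 above the table); x and y are parallel to its flat sides and turn with it. The shaft is 18 x 18, its lowest 26 full, then 13 x 13 for 6 more (32 tall in all)
- crank: loose steel crank, about 330 g, lying flat, knob up. Origin at the centre of the hub's underside; z up, x along the arm to the knob. Hub: block 33 x 33, 45 high; below, a socket 21 x 21, 39 deep, sides along x and y (fits in any quarter turn). Arm: 20 wide, 12 thick, flush below, out to 87. Fully fitted, its underside rests on the collar, with play of 10 degrees in turning and 5 in tilt
- knob (a point): centre of the crank's black round knob, 75 from the hub axis and 39 above the crank's underside; the knob is 23 across, reaches from 14 to 64 above the underside, and spins freely on the arm
- scraper: loose scraper, about 250 g, lying flat. Origin at its shoulder (where handle and blade meet), on the underside, midway across; x to the blade's tip, z up. Steel blade: 60 wide, 5 thick, x 0 to 85, flush with the underside. Black handle: 26 wide, 28 high, x -105 to 0, standing on the same underside. Centre of mass about 15 to the blade side of the shoulder
- tape_roll: paper tape roll, ring 60 across, 24 high, lying flat; bystander, origin at the centre of its underside
- wax_puck: white wax puck, 40 across, 18 high; bystander, origin at the centre of its underside
- note_pad: pad of paper 105 x 148 x 30; bystander, origin at the centre of its underside
- oil_bottle: grey bottle 56 across, 150 high; bystander, origin at the centre of its underside
- mug: white mug 80 across, 90 high; bystander, origin at the centre of its underside
- driver: screwdriver 200 long, lying; bystander, origin at the centre of its underside (lying along x)
Not all that is in view belongs to the job. What is shaped like the scraper but purple or red is not meant.

How it is judged:
On the way, in this order (a step that is already met when the one before it is completed fails the run):
1. the crank sits fully down on the shaft (horizontal distance between crank and shaft below 0.006 m and z of crank in the frame of shaft between -0.005 and 0.005 m and angle between crank's own z axis and vertical below 0.17 rad), for 0.2 s.
2. the block is wound up level with the fence, the crank on its shaft (all of step 1 and z of block_top in the frame of fence_top between -0.003 and 0.003 m), for 0.2 s.
3. the scraper is fully home in the slot (x of scraper in the frame of window above -0.005 m and y of scraper in the frame of window between -0.008 and 0.008 m and z of scraper in the frame of window between -0.012 and 0.009 m and angle between the x axis of scraper and the x axis of window, either way round below 0.12 rad and angle between scraper's own z axis and vertical below 0.15 rad and z of block_top in the frame of fence_top between -0.003 and 0.003 m), for 0.2 s.
At the end, for the whole second after the job is handed in: Crank on its shaft (6 mm of the axis, 5 mm of the collar, tilt under 0.17 rad); block top within 3 mm of the fence top; scraper in the slot right way up, shoulder within 5 mm of the fence, 8 mm of mid-window across, level within 0.15 rad, aligned within 0.12 rad; all released and at rest (all of step 1 and all of step 3 and linear speed of each of scraper, crank below 0.02 m/s); the robot touches nothing.
It fails at once if a bystander is pushed more than 30 mm from its place or tipped over (distance of any of tape_roll, wax_puck, note_pad, oil_bottle, mug, driver from where it was at the start of the episode above 0.03 m or angle between any of tape_roll, wax_puck, note_pad, oil_bottle, mug's own z axis and vertical above 0.5 rad).
It also fails if it takes over 72 s, if anything falls off the work surface, if the arm or the gripper's body presses on something with over 40 N, if the wrist force passes 120 N, or if a joint passes its speed limit or range.

### The arm

A 6-joint arm with a two-finger parallel gripper is mounted at the origin on the work surface. World frame = base frame: x ahead of the robot, y to its left, z up, the work surface at z = 0. Lengths are in m, angles in rad, forces in N, time in s.
With the tool pointing down it reaches from about 0.35 to 0.725 m from the base axis. Payload 4.3 kg.
Tool frame: the origin (TCP) lies midway between the tips of the shut fingers; the grasp point (between the pads) lies 19 mm behind it; z points along the fingers, y is the line along which they close (so a half turn about z gives the same grasp; the last joint's range is limited). The gripper opens to 85 mm and grips with 20 to 120 N. Pads are 22 mm wide; open, the fingers measure 114 mm over their backs; the gripper's body (76 mm by 85 mm) begins 54 mm behind the grasp point. The pads swing forward as they close: fully open they stand 13 mm farther back than shut.
Start: joints at [-0.11, 0.377, 0.081, 1.274, 0, 1.46], TCP at [0.575, 0, 0.231] pointing down, gripper open.
Joint ranges: [-2.72, 2.72], [-0.84, 1.66], [-1.02, 1.22], [-1.77, 2.12], [-1.37, 1.28], [-3.14, 3.14]. Speed limits (rad/s): [2.57, 2.57, 3.14, 3.14, 3.14, 3.14].

### API

Orientations are given as a unit quaternion [x, y, z, w].
In Python, from plant import status, optics, close_job, models gives the robot as it stands.
- The arm moves only by the shell command python3 -m creep 'ROWS'. ROWS is a JSON object of lists of equal length, an entry for each row: "delta_pos": the shift along the tool's x, y, z as a fraction of full scale, a list of three; "delta_rot": the turn, a rotation vector about the tool's x, y, z as a fraction of full scale, a list of three; "grip": the opening, from -1 (shut) to 1 (fully open), so that 0 is half open. A call has 1 to 5 rows; each row is the pose to reach, as a shift and turn from the pose commanded when the call began, along the tool's axes at that moment; what a row does not reach only later rows make up. Full scale, the value 1, is 50 cm for a shift and 0.5 rad for a turn. A row lasts 1/10 s, in which the tool goes at most 50 mm and 8.59 degrees, less where a joint would pass 70% of its speed; a pose out of reach is approached as far as the arm can. A call with a number of a shift or a turn outside -1 to 1 is refused whole. A call with a gripper value outside its range is refused whole. The fingers move at their own pace and stop on an object; the grip force is fixed at half the most. Time passes only in rows, so rows that repeat a pose let the fingers close. It gives the time, the measured TCP pose, the force, the opening and the grip force at its end, in the units of the state.
- status.get_obs(): the state, without advancing time (a new reading comes with each control period).
- optics.snapshot(name): name is "scene" or "side" or "wrist"; returns (picture, depth): 384x512x3 uint8, red, green, blue; 384x512 float32, m along the optical axis (not along the pixel's ray), 0 where there is no reading.
- optics.get_calibration(name): a dict with "fx", "fy", "cx", "cy" (pixels), "distortion" ([k1, k2, p1, p2, k3] as OpenCV has them; the pictures are not rectified), "rvec" (rotation vector, rad) and "tvec" (3), from world to camera coordinates, as OpenCV has them. Camera axes: x right, y down, z forward; pixel columns grow to the right and rows downward; lengths in m; the calibration is good to about 2 mm. A picture is of the moment at which its call begins: read the wrist's pose just before it. get_calibration takes no time and is no camera call; for the wrist camera it gives the pose at the moment of the call.
- close_job(): hands the job in; it is judged then, once.
Trained networks look in the newest picture that a camera, given by its name, has taken for a name from the list of things; names that differ only in an ending like _2 or _b are one class to them, and where a whole thing is asked for, a point or a joint stands for the part that bears it (a point fixed in the world has none). Each returns a list of dicts, best first, with "score" (0 to 1); they miss things now and then, are a little off and sometimes report something else, mostly with a low value. They report only what shows in the picture. A call takes as long as a camera call. They do not tell look-alikes from the thing itself.
- models.search_frame(camera, query): "xy" ([column, row] as shares, 0 to 1, of the picture: columns of its width, rows of its height, amid what is visible of it).
- models.trace(camera, query): "mask" (384x512 bool, what is visible of it) and "xy" ([column, row] as shares, 0 to 1, of the picture: columns of its width, rows of its height, amid what is visible of it).
The state is a dict: "t": time; "q": joint angles; "qd": joint speeds; "joint_efforts": joint torques, N m; "tcp_pos": TCP position; "tcp_rot": TCP orientation; "ft_force": force on the tool from outside, world axes, zero at the start; "ft_torque": the same for the moment, N m; "gripper_width": opening from 0.0 (shut) to 1.0 (fully open); "grasp_force": force on a finger pad.
Only numpy, scipy, OpenCV 4.12 (cv2) and the standard library are available. Lean on these libraries where they do the work, as an engineer would, in place of code of your own. Each camera call takes 0.05 s, during which the arm holds its last target. There are 200 camera calls.

## Working session

There is one attempt and no reset: what is moved stays moved. The work goes in short steps, Python scripts to look and compute and a shell command to move; the robot and the scene stay as the last step left them, time stands still between calls to the robot, and variables do not carry over. Pictures are saved under pics/ and viewed, at most 10 in all, crops included, and the job is handed in when it is done.

```bash
ls; mkdir -p pics
cat > h.py <<'E'
import numpy as np, cv2
from scipy.spatial.transform import Rotation as R
from plant import status, optics, close_job, models
def cal(n):
    c=optics.get_calibration(n);K=np.array([[c['fx'],0,c['cx']],[0,c['fy'],c['cy']],[0,0,1]])
    return K,np.array(c['distortion']),R.from_rotvec(np.ravel(c['rvec'])).as_matrix(),np.ravel(c['tvec'])
def snap(n,name=None):
    c=cal(n);p,d=optics.snapshot(n)
    if name: cv2.imwrite('pics/'+name,p[:,:,::-1])
    return p,d,c
def cloud(d,c):
    K,D,Rm,t=c;h,w=d.shape
    u,v=np.meshgrid(np.arange(w),np.arange(h))
    n=cv2.undistortPoints(np.stack([u.ravel(),v.ravel()],1).astype(np.float64)[:,None],K,D)[:,0]
    P=np.c_[n,np.ones(len(n))]*d.ravel()[:,None]
    W=(P-t)@Rm; W[d.ravel()==0]=np.nan
    return W.reshape(h,w,3)
def proj(X,c):
    K,D,Rm,t=c
    return cv2.projectPoints(np.atleast_2d(X).astype(float),cv2.Rodrigues(Rm)[0],t,K,D)[0][:,0]
E
cat > a.py <<'E'
from h import *
for n in ['scene','side','wrist']:
    p,d,c=snap(n,n+'0.png');W=cloud(d,c)
    np.savez('/tmp/'+n,p=p,W=W)
    print(n,'cam',-c[2].T@c[3])
    for q in ['crank','knob','scraper','block_top','rack','shaft','tape_roll','wax_puck','note_pad','oil_bottle','mug','driver']:
        if n=='wrist' and q not in('crank','scraper','rack'): continue
        for r in models.trace(n,q)[:3]:
            m=r['mask']; X=W[m]; X=X[~np.isnan(X[:,0])]
            xy=np.array(r['xy'])*[512,384]
            print(q,round(r['score'],2),xy.round(),m.sum(),np.median(X,0).round(3) if len(X) else '',X.min(0).round(3) if len(X) else '',X.max(0).round(3) if len(X) else '')
E
python3 a.py; python3 -c "
import cv2,numpy as np
cv2.imwrite('pics/all.png',cv2.resize(np.hstack([cv2.imread('pics/scene0.png'),cv2.imread('pics/side0.png')]),(800,300),interpolation=cv2.INTER_AREA))"
```

```text
pics
scene cam [ 1.43429458 -0.12097443  0.79676246]
crank 0.82 [176. 245.] 523 [ 0.63  -0.23   0.025] [ 0.567 -0.278 -0.004] [ 0.639 -0.167  0.066]
knob 0.92 [178. 246.] 584 [ 0.629 -0.231  0.021] [ 0.543 -0.278 -0.004] [ 0.639 -0.167  0.066]
scraper 0.94 [150. 176.] 325 [ 0.237 -0.32   0.005] [ 0.148 -0.354 -0.002] [ 0.345 -0.294  0.031]
scraper 0.82 [108. 276.] 1093 [ 0.694 -0.414  0.005] [ 0.647 -0.529 -0.004] [ 0.717 -0.329  0.032]
scraper 0.7 [153. 210.] 683 [ 0.429 -0.302  0.005] [ 0.369 -0.417 -0.005] [ 0.452 -0.213  0.031]
rack 0.86 [281. 209.] 3710 [0.547 0.097 0.06 ] [ 0.251 -0.029 -0.006] [0.635 0.249 0.162]
shaft 0.55 [298. 176.] 76 [0.505 0.164 0.148] [0.493 0.155 0.127] [0.513 0.176 0.162]
tape_roll 0.55 [101. 237.] 278 [ 0.52  -0.461  0.016] [ 0.483 -0.489 -0.003] [ 0.544 -0.431  0.026]
wax_puck 0.69 [209. 219.] 68 [ 0.515 -0.133  0.016] [ 0.494 -0.146  0.007] [ 0.526 -0.117  0.019]
note_pad 0.69 [212. 287.] 2159 [ 0.793 -0.137  0.028] [ 0.707 -0.222 -0.004] [ 0.875 -0.048  0.05 ]
oil_bottle 0.93 [346. 252.] 847 [0.765 0.224 0.078] [ 0.735  0.204 -0.001] [0.779 0.258 
[... 1655 characters left out ...]
bottle 0.61 [334. 224.] 413 [ 0.613 -0.225  0.027] [ 0.595 -0.269 -0.001] [ 0.692 -0.118  0.066]
mug 0.75 [164. 171.] 486 [0.39 0.45 0.06] [0.361 0.433 0.003] [0.441 0.52  0.095]
driver 0.64 [308. 187.] 115 [ 0.747 -0.011  0.021] [ 0.737 -0.053  0.008] [0.76  0.04  0.029]
wrist cam [0.57485698 0.08444198 0.37454614]
crank 0.79 [291. 331.] 2388 [ 0.617 -0.231  0.038] [ 0.595 -0.281 -0.   ] [ 0.635 -0.161  0.066]
scraper 0.67 [155. 346.] 779 [ 0.437 -0.264  0.006] [ 0.416 -0.3   -0.   ] [ 0.447 -0.211  0.008]
scraper 0.52 [335. 383.] 87 [ 0.689 -0.327  0.003] [ 0.668 -0.329 -0.   ] [ 0.708 -0.324  0.007]
rack 0.57 [199.  78.] 28789 [0.528 0.081 0.082] [ 0.411 -0.028 -0.001] [0.641 0.149 0.105]
```

View pics/scene0.png

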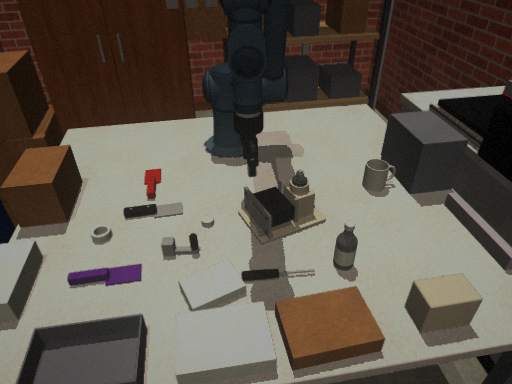

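View pics/side0.png

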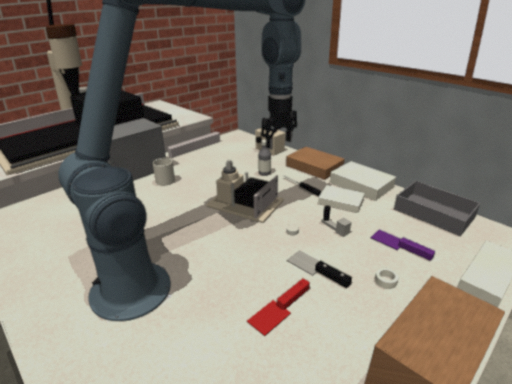

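Scraper look-alikes in the scene view: red (150,182), black and steel (153,210), purple (108,276). By the description I choose the black-handled steel one at (153,210). The crank is at (180,245), with its hub at (169,245) and knob at (194,241). The rack is at (281,209) with the shaft at (300,180).

```bash
cat > b.py <<'E'
from h import *
def box(m,lab):
    if len(m)<15: print(lab,len(m));return
    r=cv2.minAreaRect((m[:,:2]*1000).astype(np.float32)); print(lab,len(m),'c',np.round(r[0],1),'size',np.round(r[1],1),'ang',round(r[2],1),'mean',m.mean(0).round(4))
for n in ['scene','side','wrist']:
    W=np.load('/tmp/'+n+'.npz')['W'].reshape(-1,3);W=W[~np.isnan(W[:,0])]
    f=lambda x0,x1,y0,y1,z0,z1:W[(W[:,0]>x0)&(W[:,0]<x1)&(W[:,1]>y0)&(W[:,1]<y1)&(W[:,2]>z0)&(W[:,2]<z1)]
    print(n)
    box(f(.4,.66,-.05,.14,.095,.106),'fence')
    box(f(.4,.64,-.03,.14,.076,.09),'block')
    box(f(.45,.56,.1,.22,.126,.134),'collar')
    box(f(.45,.56,.1,.22,.152,.17),'shaft')
    box(f(.38,.68,-.05,.3,.009,.016),'base')
    box(f(.57,.67,-.3,-.21,.04,.05),'hub')
    box(f(.57,.67,-.3,-.14,.055,.07),'knob')
    box(f(.57,.67,-.3,-.14,.007,.015),'arm')
    box(f(.35,.48,-.45,-.2,.02,.034),'handle')
    box(f(.35,.48,-.45,-.2,.003,.008),'blade')
E
python3 b.py
```

```text
scene
fence 142 c [526.6  81.2] size [171.9 132.8] ang 16.8 mean [0.5413 0.042  0.0984]
block 813 c [528.8  78.6] size [170.5 131. ] ang 17.5 mean [0.5329 0.0744 0.0809]
collar 81 c [503.3 164.1] size [43.7 45. ] ang 74.4 mean [0.5065 0.1622 0.1289]
shaft 31 c [500.5 164.5] size [19.7 15.9] ang 15.5 mean [0.5023 0.1641 0.1572]
base 770 c [520.5 105.7] size [169.8 234.6] ang 17.3 mean [0.5668 0.0954 0.0111]
hub 108 c [ 615.9 -252.7] size [34.1 35.4] ang 79.5 mean [ 0.6166 -0.2522  0.0432]
knob 45 c [ 625.9 -177.7] size [20.1 23.1] ang 85.2 mean [ 0.6287 -0.1777  0.061 ]
arm 137 c [ 622.7 -218.9] size [104.3  26.1] ang 87.7 mean [ 0.6256 -0.2143  0.0105]
handle 189 c [ 421.6 -350.9] size [ 30.5 103.3] ang 3.3 mean [ 0.4244 -0.3507  0.0256]
blade 234 c [ 413.1 -323. ] size [116.3 225.1] ang 1.7 mean [ 0.4212 -0.2755  0.0046]
side
fence 119 c [525.7  84.5] size [170.8 136.4] ang 15.1 mean [0.5241 0.0494 0.0996]
block 507 c [540.1  71.7] size [165.4 143.1] ang 2.5 mean [0.5175 0.0755 0.0827]
collar 56 c [494.1 166.5] size [39.9 45.4] ang 33.3 mean [0.4916 0.1622 0.1304]
shaft 26 c [494.4 
[... 482 characters left out ...]
e 490 c [ 419.2 -324.5] size [250.  115.8] ang 87.3 mean [ 0.4098 -0.2736  0.005 ]
wrist
fence 2709 c [523.7  83.9] size [169.8 130.3] ang 17.5 mean [0.5307 0.0437 0.1002]
block 17954 c [525.3  78.7] size [169.5 125.3] ang 17.6 mean [0.5262 0.0788 0.0826]
collar 0
shaft 0
base 5258 c [523.3  85.1] size [170.  184.2] ang 17.5 mean [0.5504 0.0867 0.0126]
hub 650 c [ 613.9 -248.4] size [34.1 34.4] ang 82.5 mean [ 0.6132 -0.2452  0.045 ]
knob 359 c [ 623.4 -173.2] size [21.3 23.1] ang 76.6 mean [ 0.6231 -0.171   0.0626]
arm 473 c [ 620.1 -214.5] size [105.1  33.5] ang 77.5 mean [ 0.6151 -0.2079  0.0119]
handle 0
blade 773 c [ 433.3 -255.3] size [91.1 33.1] ang 86.7 mean [ 0.4353 -0.2629  0.0055]
```

View pics/wrist0.png

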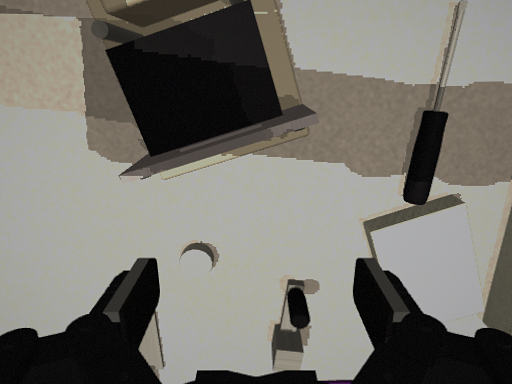

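```bash
cat >> h.py <<'E'
def to(pos,yaw=None,cmd=None):
    "fractions from the present pose to TCP pos (world), pointing down, tool y axis along yaw (deg, mod 180)"
    o=status.get_obs();p=np.array(o['tcp_pos']);r=R.from_quat(o['tcp_rot'])
    d=r.inv().apply(np.array(pos)-p)/.5
    M=r.as_matrix()
    if yaw is None: yaw=np.degrees(np.arctan2(M[1,1],M[0,1]))
    best=None
    for y in (yaw,yaw+180):
        y=np.radians(y);Y=np.array([np.cos(y),np.sin(y),0]);Z=np.array([0,0,-1.]);X=np.cross(Y,Z)
        rv=(r.inv()*R.from_matrix(np.c_[X,Y,Z])).as_rotvec()
        if best is None or np.linalg.norm(rv)<np.linalg.norm(best): best=rv
    print('dpos',d.round(4),'drot',(best/.5).round(4),'rows>=',round(np.linalg.norm(d)*10,1),round(np.linalg.norm(best)/.15,1))
def st():
    o=status.get_obs();M=R.from_quat(o['tcp_rot']).as_matrix()
    print('t',round(o['t'],2),'p',np.round(o['tcp_pos'],4),'yawY',round(np.degrees(np.arctan2(M[1,1],M[0,1])),1),'z',M[:,2].round(3),'q',np.round(o['q'],2),'F',np.round(o['ft_force'],1),'T',np.round(o['ft_torque'],2),'w',round(o['gripper_width'],3),'g',round(o['grasp_force'],1))
E
python3 -c "
from h import *
st(); to([.615,-.25,.17],-7)
c=cal('wrist');o=status.get_obs();r=R.from_quat(o['tcp_rot']);print(r.as_matrix().round(3), 'cam in tool',r.inv().apply(-c[2].T@c[3]-np.array(o['tcp_pos'])).round(3), 'axis in tool',r.inv().apply(c[2][2]).round(3))
W=np.load('/tmp/wrist.npz')['W'];
print(np.nanmedian(W[70:100,180:220,2]), [np.nanmedian(W[r,c:c+30,2]) for r,c in((155,160),(140,230))])
"
```

```text
t 1.5 p [0.575  0.     0.2313] yawY 0.0 z [ 0. -0. -1.] q [-0.11  0.38  0.08  1.27  0.    1.46] F [-0.5  0.  -0.8] T [-0.04  0.   -0.03] w 0.999 g 0.0
dpos [-0.5     0.0799  0.1227] drot [ 2.000e-04 -0.000e+00  2.444e-01] rows>= 5.2 0.8
[[-0.  1.  0.]
 [ 1.  0. -0.]
 [-0.  0. -1.]] cam in tool [ 0.084 -0.    -0.143] axis in tool [-0.324 -0.     0.946]
0.08255843364807836 [np.float64(0.08909863611227678), np.float64(0.10037894269312957)]
```

```bash
python3 -m creep '{"delta_pos":[[-0.1,0.016,0.02],[-0.2,0.032,0.045],[-0.3,0.048,0.07],[-0.4,0.064,0.1],[-0.5,0.08,0.12]],"delta_rot":[[0,0,0.24],[0,0,0.24],[0,0,0.24],[0,0,0.24],[0,0,0.24]],"grip":[1,1,1,1,1]}'
cat > c.py <<'E'
from h import *
import b
E
cat > look.py <<'E'
import sys
from h import *
from h import status
st()
p,d,c=snap('wrist',sys.argv[1] if len(sys.argv)>1 else None);W=cloud(d,c).reshape(-1,3);W=W[~np.isnan(W[:,0])]
def f(lab,x0,x1,y0,y1,z0,z1):
    m=W[(W[:,0]>x0)&(W[:,0]<x1)&(W[:,1]>y0)&(W[:,1]<y1)&(W[:,2]>z0)&(W[:,2]<z1)]
    if len(m)<15: print(lab,len(m));return m
    r=cv2.minAreaRect((m[:,:2]*1000).astype(np.float32)); print(lab,len(m),'c',np.round(r[0],1),'size',np.round(r[1],1),'ang',round(r[2],1),'mean',m.mean(0).round(4))
    return m
E
python3 - <<'E'
from look import *
f('hub',.57,.67,-.3,-.21,.04,.05);f('knob',.57,.67,-.3,-.14,.06,.068);f('arm',.57,.67,-.3,-.14,.008,.014)
E
```

```text
t: 2.0
tcp_pos: [0.6133, -0.2417, 0.1726]
tcp_rot: [0.748, 0.664, 0.0, -0.0]
ft_force: [0.4, -0.1, 0.9]
gripper_width: 1.0
grasp_force: 0.0
t 2.0 p [ 0.6133 -0.2417  0.1726] yawY -6.9 z [-0.  0. -1.] q [-0.47  0.57  0.24  1.24  0.    1.22] F [ 0.4 -0.1  0.9] T [-0.06 -0.09 -0.02] w 1.0 g 0.0
hub 1552 c [ 613.5 -249. ] size [33.8 33. ] ang 82.4 mean [ 0.6135 -0.2479  0.0454]
knob 775 c [ 623.2 -174.6] size [21.6 21.8] ang 38.9 mean [ 0.6232 -0.1744  0.0639]
arm 1176 c [ 619.6 -198.2] size [70.2 32.1] ang 83.2 mean [ 0.6186 -0.2084  0.0125]
```

```bash
python3 -m creep '{"delta_pos":[[0.001,-0.003,0.08],[0.001,-0.003,0.16],[0.001,-0.003,0.24],[0.001,-0.003,0.29],[0.001,-0.003,0.318]],"delta_rot":[[0,0,0],[0,0,0],[0,0,0],[0,0,0],[0,0,0]],"grip":[1,1,1,1,1]}';python3 -m creep '{"delta_pos":[[0,0,0],[0,0,0],[0,0,0],[0,0,0],[0,0,0]],"delta_rot":[[0,0,0],[0,0,0],[0,0,0],[0,0,0],[0,0,0]],"grip":[1,-1,-1,-1,-1]}'; python3 -m creep '{"delta_pos":[[0,0,0],[0,0,0],[0,0,0],[0,0,-0.03],[0,0,-0.06]],"delta_rot":[[0,0,0],[0,0,0],[0,0,0],[0,0,0],[0,0,0]],"grip":[-1,-1,-1,-1,-1]}'; python3 -c "
from h import *
st()"
```

```text
t: 2.55
tcp_pos: [0.61, -0.2382, 0.0114]
tcp_rot: [0.748, 0.663, -0.001, -0.002]
ft_force: [-0.6, 0.5, 0.0]
gripper_width: 1.005
grasp_force: 0.0
t: 3.05
tcp_pos: [0.6138, -0.2401, 0.0165]
tcp_rot: [0.748, 0.663, 0.001, 0.002]
ft_force: [1.8, -0.5, -2.8]
gripper_width: 0.374
grasp_force: 59.5
t: 3.55
tcp_pos: [0.6105, -0.2386, 0.0435]
tcp_rot: [0.748, 0.663, -0.001, -0.002]
ft_force: [-0.0, 0.3, -4.3]
gripper_width: 0.377
grasp_force: 59.9
t 3.55 p [ 0.6105 -0.2386  0.0435] yawY -6.9 z [-0.003  0.002 -1.   ] q [-0.47  0.65  0.02  0.95 -0.    1.22] F [-0.   0.3 -4.3] T [ 0.   -0.01 -0.02] w 0.377 g 59.9
```

```bash
python3 -m creep '{"delta_pos":[[0,0,-0.1],[0.02,0,-0.19],[0.08,-0.02,-0.27],[0.16,-0.04,-0.34],[0.25,-0.07,-0.41]],"delta_rot":[[0,0,0],[0,0,0],[0,0,0],[0,0,0],[0,0,0]],"grip":[-1,-1,-1,-1,-1]}'; python3 -c "
from h import *
st(); to([.51,.05,.25])"
```

```text
t: 4.05
tcp_pos: [0.5939, -0.1212, 0.2422]
tcp_rot: [0.749, 0.663, 0.0, -0.0]
ft_force: [1.0, -0.1, -3.7]
gripper_width: 0.38
grasp_force: 60.6
t 4.05 p [ 0.5939 -0.1212  0.2422] yawY -6.9 z [ 0.  0. -1.] q [-0.31  0.44  0.21  1.34  0.    1.39] F [ 1.  -0.1 -3.7] T [ 0.02 -0.09 -0.03] w 0.38 g 60.6
dpos [ 0.3197 -0.208  -0.0155] drot [ 0.     -0.0002  0.    ] rows>= 3.8 0.0
```

```bash
python3 -m creep '{"delta_pos":[[0.08,-0.052,-0.01],[0.16,-0.104,-0.015],[0.24,-0.156,-0.015],[0.32,-0.208,-0.015],[0.32,-0.208,-0.015]],"delta_rot":[[0,0,0],[0,0,0],[0,0,0],[0,0,0],[0,0,0]],"grip":[-1,-1,-1,-1,-1]}'
python3 - <<'E'
import sys; sys.argv.append('w1.png')
from look import *
f('shafttop',.45,.56,.1,.22,.157,.168);f('shaftstep',.45,.56,.1,.22,.152,.159);f('collar',.45,.56,.1,.22,.127,.133)
f('fence',.4,.66,-.05,.14,.098,.103);f('block',.42,.62,.02,.12,.078,.088)
f('hub',.45,.57,-.03,.07,.2,.31)
E
```

```text
t: 4.55
tcp_pos: [0.5061, 0.0539, 0.2481]
tcp_rot: [0.746, 0.666, -0.001, -0.002]
ft_force: [0.5, -1.9, -4.8]
gripper_width: 0.372
grasp_force: 60.7
t 4.55 p [0.5061 0.0539 0.2481] yawY -6.5 z [-0.004  0.003 -1.   ] q [-0.02  0.24 -0.06  1.27  0.    1.66] F [ 0.5 -1.9 -4.8] T [-0.12 -0.01 -0.  ] w 0.372 g 60.7
shafttop 642 c [497.3 168.9] size [17.7 17.5] ang 21.3 mean [0.4973 0.1689 0.1617]
shaftstep 416 c [497.3 169.1] size [17.9 17.9] ang 20.8 mean [0.498  0.168  0.1565]
collar 2781 c [497. 166.] size [41.9 47.3] ang 83.2 mean [0.4977 0.1665 0.1306]
fence 1441 c [525.4  81.4] size [170.5 124.7] ang 17.3 mean [0.5523 0.0403 0.1006]
block 6516 c [538.1  72.2] size [163.7  95.6] ang 0.3 mean [0.5436 0.0755 0.0826]
hub 23306 c [506.2  49.3] size [ 43.5 104. ] ang 83.8 mean [0.5091 0.0567 0.285 ]
```

View pics/w1.png

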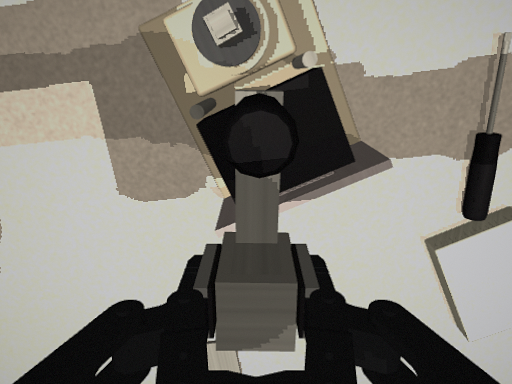

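```bash
cat > inhand.py <<'E'
from h import *
o=status.get_obs();r=R.from_quat(o['tcp_rot']);p,d,c=snap('wrist');W=cloud(d,c).reshape(-1,3);W=W[~np.isnan(W[:,0])]
T=r.inv().apply(W-np.array(o['tcp_pos']));st()
def g(lab,lo,hi):
    m=T[np.all((T>lo)&(T<hi),1)]
    if len(m)<10: print(lab,len(m));return
    q=cv2.minAreaRect((m[:,:2]*1000).astype(np.float32));print(lab,len(m),np.round(q[0],1),np.round(q[1],1),round(q[2],1),'z',np.median(m[:,2]).round(4))
g('hubtop',[-.04,-.02,-.045],[.02,.02,-.025])
g('arm',[.012,-.03,-.006],[.09,.03,.003])
g('knobtop',[.045,-.03,-.057],[.09,.03,-.047])
W=W[(np.abs(W[:,0]-.498)<.03)&(np.abs(W[:,1]-.167)<.03)]
for z0,z1 in((.1592,.168),(.1535,.1585),(.135,.168),(.127,.133)):
    m=W[(W[:,2]>z0)&(W[:,2]<z1)]
    if len(m)>20:
        q=cv2.minAreaRect((m[:,:2]*1000).astype(np.float32));print(z0,len(m),np.round(q[0],1),np.round(q[1],1),round(q[2],1))
E
python3 inhand.py
```

```text
t 4.65 p [0.5092 0.0502 0.2482] yawY -6.7 z [-0.001 -0.001 -1.   ] q [-0.03  0.24 -0.06  1.27 -0.    1.66] F [ 0.4 -1.4 -3.7] T [-0.06 -0.    0.01] w 0.376 g 60.7
hubtop 7687 [-6.6  0.1] [40.  39.8] 89.6 z -0.0293
arm 250 [44.4  3.2] [29.7 67. ] 85.9 z 0.0028
knobtop 3422 [66.1  0.7] [19.5 19.5] 22.2 z -0.0481
0.1592 522 [497.3 168.9] [12.7 12.9] 20.4
0.1535 412 [497.3 168.9] [17.8 18.1] 20.3
0.135 1038 [497.3 169. ] [17.9 18.1] 21.0
0.127 2588 [496.7 164.6] [39.7 47. ] 83.3
```

```bash
python3 -c "
from h import *
to([.4941,.1773,.205],20.5)"
```

```text
dpos [ 0.249  -0.0596  0.0864] drot [-2.500e-03  8.000e-04 -9.506e-01] rows>= 2.7 3.2
```

```bash
python3 -m creep '{"delta_pos":[[0.08,-0.02,0],[0.16,-0.04,0.02],[0.249,-0.06,0.05],[0.249,-0.06,0.086],[0.249,-0.06,0.086]],"delta_rot":[[0,0,-0.24],[0,0,-0.48],[0,0,-0.72],[0,0,-0.95],[0,0,-0.95]],"grip":[-1,-1,-1,-1,-1]}'; python3 -m creep '{"delta_pos":[[0,0,0],[0,0,0]],"delta_rot":[[0,0,0],[0,0,0]],"grip":[-1,-1]}';  python3 -c "
from h import *
st();to([.4941,.1773,.188],20.5);snap('side','s1.png');snap('scene','c1.png')
a=cv2.imread('pics/s1.png')[110:230,170:330];b=cv2.imread('pics/c1.png')[110:230,220:380]
cv2.imwrite('pics/m1.png',cv2.resize(np.hstack([a,b]),None,fx=2.5,fy=2.5))"
```

```text
t: 5.15
tcp_pos: [0.4939, 0.176, 0.2026]
tcp_rot: [0.571, 0.821, -0.002, -0.002]
ft_force: [-0.7, -1.1, -3.3]
gripper_width: 0.377
grasp_force: 60.7
t: 5.35
tcp_pos: [0.4965, 0.1752, 0.2064]
tcp_rot: [0.573, 0.82, 0.0, 0.001]
ft_force: [0.1, -0.2, -4.1]
gripper_width: 0.373
grasp_force: 60.7
t 5.35 p [0.4965 0.1752 0.2064] yawY 20.1 z [ 0.001 -0.    -1.   ] q [ 0.22  0.29 -0.11  1.17 -0.    1.44] F [ 0.1 -0.2 -4.1] T [-0.06 -0.06 -0.01] w 0.373 g 60.7
dpos [ 0.0056 -0.0031  0.0367] drot [ 0.0023  0.001  -0.0135] rows>= 0.4 0.0
```

View pics/m1.png

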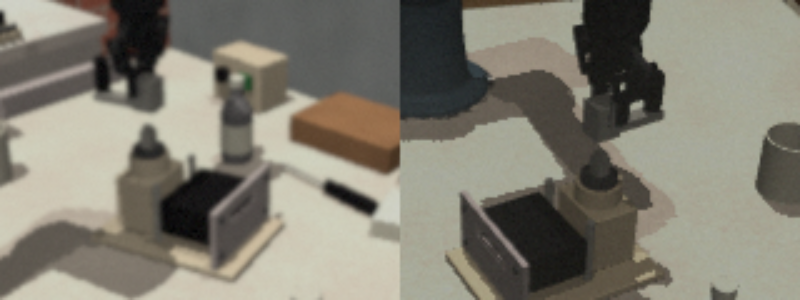

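The left half (side) and right half (scene) show the crank held level, with its hub above the shaft. Next I descend in steps.

```bash
python3 -m creep '{"delta_pos":[[0.005,-0.003,0.02],[0.005,-0.003,0.035],[0.005,-0.003,0.035],[0.005,-0.003,0.035]],"delta_rot":[[0,0,0],[0,0,0],[0,0,0],[0,0,0]],"grip":[-1,-1,-1,-1]}';  python3 -c "
from h import *
st();to([.4941,.1773,.162],20.5)"
```

```text
t: 5.85
tcp_pos: [0.4926, 0.1781, 0.1876]
tcp_rot: [0.571, 0.821, -0.0, -0.0]
ft_force: [-0.9, -0.2, -3.9]
gripper_width: 0.373
grasp_force: 60.9
t 5.85 p [0.4926 0.1781 0.1876] yawY 20.3 z [-0.001 -0.    -1.   ] q [ 0.23  0.29 -0.16  1.13 -0.    1.44] F [-0.9 -0.2 -3.9] T [-0.    0.01  0.01] w 0.373 g 60.9
dpos [-0.0026  0.0023  0.0511] drot [-0.0023 -0.0001 -0.0058] rows>= 0.5 0.0
```

```bash
python3 -m creep '{"delta_pos":[[-0.001,0.001,0.015],[-0.001,0.001,0.03],[-0.001,0.001,0.045],[-0.001,0.001,0.051],[-0.001,0.001,0.051]],"delta_rot":[[0,0,0],[0,0,0],[0,0,0],[0,0,0],[0,0,0]],"grip":[-1,-1,-1,-1,-1]}';  python3 -c "
from h import *
st();st();to([.4941,.1773,.146],20.5)"
```

```text
t: 6.35
tcp_pos: [0.4932, 0.1778, 0.1617]
tcp_rot: [0.571, 0.821, -0.001, -0.001]
ft_force: [0.3, -1.1, -3.7]
gripper_width: 0.377
grasp_force: 60.9
t 6.35 p [0.4932 0.1778 0.1617] yawY 20.3 z [-0.001 -0.    -1.   ] q [ 0.23  0.31 -0.2   1.06 -0.    1.44] F [ 0.3 -1.1 -3.7] T [-0.02 -0.    0.02] w 0.377 g 60.9
t 6.35 p [0.4932 0.1778 0.1617] yawY 20.3 z [-0.001 -0.    -1.   ] q [ 0.23  0.31 -0.2   1.06 -0.    1.44] F [ 0.3 -1.1 -3.7] T [-0.02 -0.    0.02] w 0.377 g 60.9
dpos [-0.0016  0.0014  0.0314] drot [-0.0031 -0.0003 -0.0056] rows>= 0.3 0.0
```

It is past the full section with no force, so I continue down, let go and rise.

```bash
python3 -m creep '{"delta_pos":[[0,0,0.01],[0,0,0.02],[0,0,0.029],[0,0,0.031],[0,0,0.031]],"delta_rot":[[0,0,0],[0,0,0],[0,0,0],[0,0,0],[0,0,0]],"grip":[-1,-1,-1,-1,-1]}';python3 -m creep '{"delta_pos":[[0,0,0],[0,0,0],[0,0,0],[0,0,0]],"delta_rot":[[0,0,0],[0,0,0],[0,0,0],[0,0,0]],"grip":[0.3,0.3,0.3,0.3]}';python3 -m creep '{"delta_pos":[[0,0,-0.08],[-0.05,0,-0.18],[-0.1,0,-0.22],[-0.1,0,-0.22],[-0.1,0,-0.22]],"delta_rot":[[0,0,0],[0,0,0],[0,0,0],[0,0,0],[0,0,0]],"grip":[0.3,0.3,0.3,0.3,0.3]}'
cat > crank.py <<'E'
from look import *
f('hub',.46,.54,.12,.22,.165,.185);k=f('knobtop',.38,.6,.05,.28,.19,.199);f('block',.42,.62,.04,.1,.075,.11);f('fence',.4,.66,-.05,.06,.098,.104)
if len(k)>15:
    v=k[:,:2].mean(0)-[.4973,.1685];print('knob rel',v,np.hypot(*v),np.degrees(np.arctan2(v[1],v[0])))
E
python3 crank.py w2.png
```

```text
t: 6.85
tcp_pos: [0.4936, 0.1779, 0.1469]
tcp_rot: [0.571, 0.821, -0.0, -0.0]
ft_force: [-0.0, 0.2, -3.7]
gripper_width: 0.373
grasp_force: 61.0
t: 7.25
tcp_pos: [0.4943, 0.1781, 0.1476]
tcp_rot: [0.571, 0.821, 0.0, 0.0]
ft_force: [0.1, 0.8, 0.4]
gripper_width: 0.655
grasp_force: 0.0
t: 7.75
tcp_pos: [0.5118, 0.1309, 0.2575]
tcp_rot: [0.572, 0.821, 0.001, 0.0]
ft_force: [0.3, -0.6, -0.2]
gripper_width: 0.648
grasp_force: 0.0
t 7.75 p [0.5118 0.1309 0.2575] yawY 20.3 z [ 0.002  0.001 -1.   ] q [0.13 0.27 0.   1.3  0.   1.35] F [ 0.3 -0.6 -0.2] T [0.01 0.01 0.02] w 0.648 g 0.0
hub 2516 c [496.6 169.5] size [32.8 33.5] ang 19.1 mean [0.4962 0.1704 0.1754]
knobtop 1157 c [473.1 237.6] size [22.  16.7] ang 20.0 mean [0.4728 0.2383 0.194 ]
block 6978 c [533.  70.] size [ 60.  153.5] ang 90.0 mean [0.5304 0.0695 0.0832]
fence 953 c [549.4  28.4] size [120.    9.5] ang 17.3 mean [0.5493 0.029  0.1003]
knob rel [-0.02446425  0.06978283] 0.07394689497432032 109.31948727516615
```

View pics/w2.png

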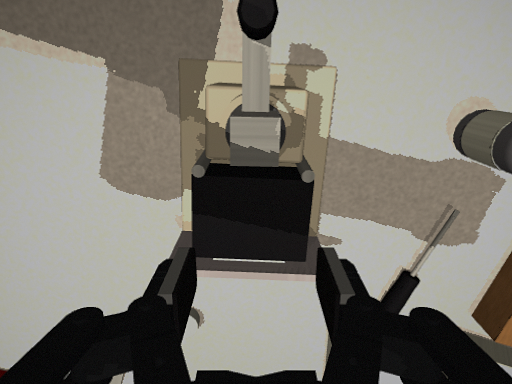

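```bash
python3 -m creep '{"delta_pos":[[0.05,0,0],[0.1,0,0],[0.15,0,0],[0.2,0,0],[0.232,0.0015,0.02]],"delta_rot":[[0,0,0],[0,0,0],[0,0,0],[0,0,0],[0,0,0]],"grip":[0.3,0.3,0.3,0.3,0.3]}';python3 -m creep '{"delta_pos":[[0,0,0],[0,0,0]],"delta_rot":[[0,0,0],[0,0,0]],"grip":[0.3,0.3]}';python3 -c "
from h import *
st();to([.4722,.2395,.155])"
```

```text
t: 8.3
tcp_pos: [0.4699, 0.2423, 0.2462]
tcp_rot: [0.57, 0.822, -0.0, -0.001]
ft_force: [1.0, 0.4, 0.2]
gripper_width: 0.653
grasp_force: 0.0
t: 8.5
tcp_pos: [0.4701, 0.2403, 0.2456]
tcp_rot: [0.57, 0.821, -0.001, -0.001]
ft_force: [-0.5, 0.8, 0.2]
gripper_width: 0.646
grasp_force: 0.0
t 8.5 p [0.4701 0.2403 0.2456] yawY 20.4 z [-0.003 -0.001 -1.   ] q [ 0.35  0.28 -0.02  1.27 -0.    1.57] F [-0.5  0.8  0.2] T [0.   0.04 0.  ] w 0.646 g 0.0
dpos [-0.0028  0.004   0.1812] drot [-0.0066  0.0007  0.    ] rows>= 1.8 0.0
```

```bash
python3 -m creep '{"delta_pos":[[-0.002,0.002,0.06],[-0.002,0.002,0.12],[-0.002,0.002,0.181],[-0.002,0.002,0.181],[-0.002,0.002,0.181]],"delta_rot":[[0,0,0],[0,0,0],[0,0,0],[0,0,0],[0,0,0]],"grip":[0.3,0.3,0.3,0.3,-1]}';python3 -m creep '{"delta_pos":[[0,0,0],[0,0,0],[0,0,0],[0,0,0],[0,0,0]],"delta_rot":[[0,0,0],[0,0,0],[0,0,0],[0,0,0],[0,0,0]],"grip":[-1,-1,-1,-1,-1]}';python3 -c "
from h import *
st()"
```

```text
t: 9.0
tcp_pos: [0.4725, 0.2388, 0.1567]
tcp_rot: [0.571, 0.821, -0.001, -0.0]
ft_force: [-0.3, -0.6, 0.4]
gripper_width: 0.495
grasp_force: 0.0
t: 9.5
tcp_pos: [0.4741, 0.24, 0.1581]
tcp_rot: [0.571, 0.821, 0.001, 0.001]
ft_force: [0.5, 0.3, 6.4]
gripper_width: 0.256
grasp_force: 58.7
t 9.5 p [0.4741 0.24   0.1581] yawY 20.3 z [ 0.003  0.001 -1.   ] q [ 0.35  0.32 -0.2   1.05 -0.    1.56] F [0.5 0.3 6.4] T [-0.13 -0.04  0.03] w 0.256 g 58.7
```

```bash
python3 -m creep '{"delta_pos":[[-0.0073,0.0464,0],[-0.0286,0.0882,0],[-0.0618,0.1214,0],[-0.1036,0.1427,0],[-0.15,0.15,0]],"delta_rot":[[0,0,0],[0,0,0],[0,0,0],[0,0,0],[0,0,0]],"grip":[-1,-1,-1,-1,-1]}';python3 crank.py
```

```text
t: 10.0
tcp_pos: [0.5679, 0.1959, 0.1576]
tcp_rot: [0.57, 0.821, -0.0, -0.002]
ft_force: [-9.8, 1.2, 12.0]
gripper_width: 0.245
grasp_force: 60.3
t 10.0 p [0.5679 0.1959 0.1576] yawY 20.4 z [-0.003  0.002 -1.   ] q [0.23 0.46 0.01 1.13 0.   1.44] F [-9.8  1.2 12. ] T [0.1  2.67 0.04] w 0.245 g 60.3
hub 6895 c [498.3 169.3] size [35.1 34.7] ang 22.1 mean [0.4984 0.1725 0.1747]
knobtop 3373 c [567.7 197.4] size [55.2 23.8] ang 20.2 mean [0.5667 0.2002 0.1936]
block 1043 c [543.1  72.4] size [150.2  60. ] ang 4.7 mean [0.5326 0.0644 0.0838]
fence 0
knob rel [0.06939628 0.03170458] 0.07629563295018466 24.55390232182419
```

```bash
python3 -m creep '{"delta_pos":[[-0.0464,-0.0073,0],[-0.0882,-0.0286,0],[-0.1214,-0.0618,0],[-0.1427,-0.1036,0],[-0.15,-0.15,0]],"delta_rot":[[0,0,0],[0,0,0],[0,0,0],[0,0,0],[0,0,0]],"grip":[-1,-1,-1,-1,-1]}';python3 -m creep '{"delta_pos":[[0.0073,-0.0464,0],[0.0286,-0.0882,0],[0.0618,-0.1214,0],[0.1036,-0.1427,0],[0.15,-0.15,0]],"delta_rot":[[0,0,0],[0,0,0],[0,0,0],[0,0,0],[0,0,0]],"grip":[-1,-1,-1,-1,-1]}';python3 -c "
from h import *
st()"
```

```text
t: 10.55
tcp_pos: [0.5275, 0.0983, 0.1582]
tcp_rot: [0.572, 0.821, 0.002, 0.002]
ft_force: [3.1, 1.5, 4.9]
gripper_width: 0.252
grasp_force: 58.9
t: 11.05
tcp_pos: [0.4277, 0.1411, 0.158]
tcp_rot: [0.572, 0.82, -0.002, 0.002]
ft_force: [-0.7, -3.6, 9.4]
gripper_width: 0.252
grasp_force: 59.8
t 11.05 p [0.4277 0.1411 0.158 ] yawY 20.2 z [ 0.001 -0.005 -1.   ] q [ 0.18  0.17 -0.4   1.01 -0.01  1.4 ] F [-0.7 -3.6  9.4] T [-0.69 -0.51  0.01] w 0.252 g 59.8
```

```bash
python3 -m creep '{"delta_pos":[[0.0464,0.0073,0],[0.0882,0.0286,0],[0.1214,0.0618,0],[0.1427,0.1036,0],[0.15,0.15,0]],"delta_rot":[[0,0,0],[0,0,0],[0,0,0],[0,0,0],[0,0,0]],"grip":[-1,-1,-1,-1,-1]}';python3 crank.py w3.png
```

```text
t: 11.55
tcp_pos: [0.4726, 0.2389, 0.1576]
tcp_rot: [0.571, 0.821, -0.002, 0.002]
ft_force: [-1.9, -10.4, 8.1]
gripper_width: 0.248
grasp_force: 59.7
t 11.55 p [0.4726 0.2389 0.1576] yawY 20.4 z [ 0.001 -0.004 -1.   ] q [ 0.35  0.32 -0.2   1.06 -0.    1.57] F [ -1.9 -10.4   8.1] T [-2.41  0.39  0.02] w 0.248 g 59.7
hub 339 c [492.  185.4] size [32.9  3.3] ang 19.1 mean [0.492  0.1853 0.1668]
knobtop 3366 c [472.5 240.5] size [54.1 24.5] ang 20.8 mean [0.471  0.2434 0.1936]
block 0
fence 0
knob rel [-0.02625855  0.07485924] 0.07933106518221647 109.32946081772639
```

View pics/w3.png

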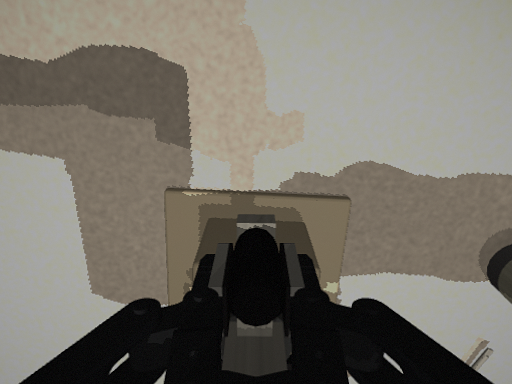

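```bash
cat > lift.py <<'E'
from h import *
u=np.array([-np.sin(np.radians(17.4)),np.cos(np.radians(17.4))]);v=np.array([np.cos(np.radians(17.4)),np.sin(np.radians(17.4))])
F=np.array([.497,.1687])-.15*u
for n in ['side','scene']:
    p,d,c=snap(n);W=cloud(d,c).reshape(-1,3);W=W[~np.isnan(W[:,0])]
    a=(W[:,:2]-F)@u;b=(W[:,:2]-F)@v
    k=W[(a>.03)&(a<.09)&(abs(b)<.05)&(W[:,2]>.07)&(W[:,2]<.112),2]
    g=W[(abs(a)<.006)&(abs(b)<.08)&(W[:,2]>.09)&(W[:,2]<.11),2]
    kb=W[(a<-.02)&(a>-.028)&(abs(b)<.08)&(W[:,2]<.03),2]
    print(n,len(k),np.median(k).round(4),'fence',len(g),np.percentile(g,[50,80]).round(4),'base',np.median(kb).round(4) if len(kb) else '')
E
python3 lift.py
```

```text
side 226 0.0946 fence 106 [0.0996 0.101 ] base 0.0126
scene 377 0.0921 fence 79 [0.0983 0.0994] base 0.0103
```

```bash
python3 -m creep '{"delta_pos":[[-0.0073,0.0464,0],[-0.0286,0.0882,0],[-0.0618,0.1214,0],[-0.1036,0.1427,0],[-0.15,0.15,0]],"delta_rot":[[0,0,0],[0,0,0],[0,0,0],[0,0,0],[0,0,0]],"grip":[-1,-1,-1,-1,-1]}';python3 -m creep '{"delta_pos":[[-0.0464,-0.0073,0],[-0.0882,-0.0286,0],[-0.1214,-0.0618,0],[-0.1427,-0.1036,0]],"delta_rot":[[0,0,0],[0,0,0],[0,0,0],[0,0,0]],"grip":[-1,-1,-1,-1]}';python3 lift.py
```

```text
t: 12.2
tcp_pos: [0.568, 0.1958, 0.1575]
tcp_rot: [0.571, 0.821, -0.0, -0.002]
ft_force: [-9.4, 0.7, 11.2]
gripper_width: 0.249
grasp_force: 60.9
t: 12.6
tcp_pos: [0.5474, 0.1106, 0.158]
tcp_rot: [0.571, 0.821, 0.003, 0.001]
ft_force: [1.2, 2.9, 3.8]
gripper_width: 0.256
grasp_force: 59.3
side 223 0.0998 fence 109 [0.0999 0.1017] base 0.013
scene 369 0.0974 fence 105 [0.0979 0.0991] base 0.0108
```

```bash
python3 -m creep '{"delta_pos":[[-0.0073,-0.0464,0],[-0.0073,-0.0464,0],[-0.0073,-0.0464,0],[-0.0073,-0.0464,0],[-0.0073,-0.0464,0]],"delta_rot":[[0,0,0],[0,0,0],[0,0,0],[0,0,0],[0,0,0]],"grip":[-1,-1,0.3,0.3,0.3]}';python3 -m creep '{"delta_pos":[[0,0,-0.08],[0,0,-0.16],[-0.1,0,-0.18],[-0.2,0,-0.2],[-0.26,0,-0.2]],"delta_rot":[[0,0,0],[0,0,0],[0,0,0],[0,0,0],[0,0,0]],"grip":[0.3,0.3,0.3,0.3,0.3]}'
cat > lw.py <<'E'
from look import *
u=np.array([-np.sin(np.radians(17.4)),np.cos(np.radians(17.4))]);v=np.array([np.cos(np.radians(17.4)),np.sin(np.radians(17.4))])
F=np.array([.497,.1687])-.15*u
a=(W[:,:2]-F)@u;b=(W[:,:2]-F)@v
for l,s in(('block',(a>.015)&(a<.09)&(abs(b)<.055)&(W[:,2]>.07)&(W[:,2]<.112)),('fence',(abs(a)<.008)&(abs(b)<.08)&(W[:,2]>.097)&(W[:,2]<.104)),('base',(a<-.012)&(a>-.028)&(abs(b)<.08)&(W[:,2]<.03))):
    if s.sum()>5: print(l,s.sum(),np.median(W[s],0).round(4),'a',np.percentile(a[s],[2,98]).round(4),'b',np.percentile(b[s],[2,98]).round(4))
f('hub',.46,.54,.12,.22,.165,.185);f('knobtop',.38,.6,.05,.28,.19,.199)
E
python3 lw.py; python3 lift.py
```

```text
t: 13.2
tcp_pos: [0.5246, 0.0991, 0.1561]
tcp_rot: [0.571, 0.821, -0.0, -0.0]
ft_force: [0.7, -0.7, -0.3]
gripper_width: 0.649
grasp_force: 0.0
t: 13.7
tcp_pos: [0.5719, -0.0253, 0.2579]
tcp_rot: [0.571, 0.821, 0.0, 0.001]
ft_force: [1.0, 0.8, 0.6]
gripper_width: 0.651
grasp_force: 0.0
t 13.7 p [ 0.5719 -0.0253  0.2579] yawY 20.3 z [ 0.003 -0.001 -1.   ] q [-0.15  0.36  0.13  1.33 -0.    1.06] F [1.  0.8 0.6] T [ 0.01  0.02 -0.03] w 0.651 g 0.0
block 11408 [0.529  0.0712 0.1002] a [0.0164 0.0786] b [-0.0528  0.0529]
fence 1865 [0.5408 0.0255 0.1007] a [-0.0038  0.0041] b [-0.0771  0.0768]
base 1930 [0.548  0.0061 0.0126] a [-0.0276 -0.0133] b [-0.0769  0.0767]
hub 0
knobtop 4
side 222 0.1006 fence 109 [0.0997 0.1014] base 0.0128
scene 360 0.098 fence 116 [0.0981 0.0992] base 0.0105
```

```bash
python3 -c "
from h import *
to([.425,-.335,.18],3)"
```

```text
dpos [-0.4825 -0.4874  0.1517] drot [-0.0015 -0.0009  0.5994] rows>= 7.0 2.0
```

```bash
python3 -m creep '{"delta_pos":[[-0.06,-0.06,0],[-0.12,-0.12,0],[-0.18,-0.18,0],[-0.24,-0.24,0],[-0.3,-0.3,0]],"delta_rot":[[0,0,0.1],[0,0,0.2],[0,0,0.3],[0,0,0.45],[0,0,0.6]],"grip":[0.3,0.3,0.3,0.3,0.3]}';python3 -c "
from h import *
st();to([.425,-.335,.17],3)"
```

```text
t: 14.35
tcp_pos: [0.4807, -0.2154, 0.2561]
tcp_rot: [0.688, 0.726, 0.0, -0.001]
ft_force: [1.3, 0.9, -0.0]
gripper_width: 0.649
grasp_force: 0.0
t 14.35 p [ 0.4807 -0.2154  0.2561] yawY 3.1 z [-0.001  0.001 -1.   ] q [-0.54  0.27 -0.    1.3   0.    0.97] F [ 1.3  0.9 -0. ] T [-0.02 -0.01  0.  ] w 0.649 g 0.0
dpos [-0.233 -0.124  0.172] drot [-0.0015 -0.0025  0.0035] rows>= 3.2 0.0
```

```bash
python3 -m creep '{"delta_pos":[[-0.07,-0.04,0.04],[-0.14,-0.08,0.09],[-0.21,-0.11,0.14],[-0.233,-0.124,0.172],[-0.233,-0.124,0.172]],"delta_rot":[[0,0,0],[0,0,0],[0,0,0],[0,0,0],[0,0,0]],"grip":[0.3,0.3,0.3,0.3,0.3]}';python3 - <<'E'
import sys; sys.argv.append('w4.png')
from look import *
f('handle',.37,.48,-.45,-.2,.022,.034);m=f('blade',.38,.48,-.33,-.2,.003,.008)
b=m[(m[:,1]>-.28)];r=cv2.minAreaRect((b[:,:2]*1000).astype(np.float32));print(r)
E
```

```text
t: 14.85
tcp_pos: [0.4241, -0.3343, 0.1676]
tcp_rot: [0.688, 0.726, 0.0, -0.003]
ft_force: [0.2, 0.6, 0.3]
gripper_width: 0.653
grasp_force: 0.0
t 14.85 p [ 0.4241 -0.3343  0.1676] yawY 3.0 z [-0.004  0.005 -1.   ] q [-0.79  0.34 -0.14  1.1   0.    0.73] F [0.2 0.6 0.3] T [ 0.01  0.06 -0.  ] w 0.653 g 0.0
handle 3288 c [ 428.3 -377.3] size [ 51.6 168.9] ang 18.7 mean [ 0.418  -0.3435  0.0282]
blade 7906 c [ 427.6 -257.4] size [ 87.7 111.4] ang 3.1 mean [ 0.4141 -0.2525  0.0056]
((421.0007019042969, -241.5115203857422), (75.61817169189453, 79.38777160644531), 3.549116849899292)
```

View pics/w4.png

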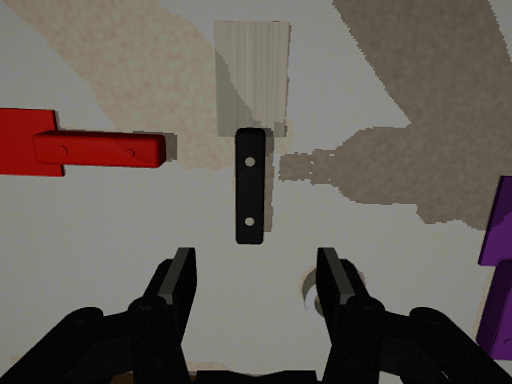

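Close view: the black-handled steel scraper is upright in the picture (handle (250,185), blade (252,80)). The red one is at left (100,148) and the purple one at the right edge, so the choice is right.

Run:
```python
from h import *
p,d,c=snap('wrist');W=cloud(d,c);st()
S=W[100:260,200:300].reshape(-1,3)
h=S[(S[:,2]>.025)&(S[:,2]<.032)&(S[:,0]>.39)&(S[:,0]<.45)]
r=cv2.minAreaRect((h[:,:2]*1000).astype(np.float32));print('handle',r)
S=W[10:145,190:310].reshape(-1,3)
b=S[(S[:,2]>.0032)&(S[:,2]<.008)]
r=cv2.minAreaRect((b[:,:2]*1000).astype(np.float32));print('blade',r, b[:,1].max())
```

```text
t 14.95 p [ 0.4263 -0.334   0.1704] yawY 3.2 z [-0.001  0.002 -1.   ] q [-0.78  0.34 -0.14  1.1   0.    0.73] F [-0.5  1.  -0. ] T [ 0.03  0.01 -0.01] w 0.652 g 0.0
handle ((417.9854431152344, -346.906494140625), (25.875747680664062, 104.15001678466797), 2.313586711883545)
blade ((421.820068359375, -255.81875610351562), (83.19801330566406, 93.18118286132812), 3.1852569580078125) -0.20893823330305206
```

```bash
python3 -m creep '{"delta_pos":[[0.022,-0.016,0.08],[0.022,-0.016,0.16],[0.022,-0.016,0.25],[0.022,-0.016,0.31],[0.022,-0.016,0.334]],"delta_rot":[[0,0,0.015],[0,0,0.015],[0,0,0.015],[0,0,0.015],[0,0,0.015]],"grip":[0.3,0.3,0.3,0.3,0.3]}';python3 -c "
from h import *
st();to([.4168,-.323,.003],2.6)"
```

```text
t: 15.45
tcp_pos: [0.4174, -0.3222, 0.0019]
tcp_rot: [0.689, 0.725, 0.0, -0.002]
ft_force: [-0.7, 0.8, 0.5]
gripper_width: 0.651
grasp_force: 0.0
t 15.45 p [ 0.4174 -0.3222  0.0019] yawY 2.9 z [-0.002  0.003 -1.   ] q [-0.78  0.47 -0.42  0.68  0.    0.74] F [-0.7  0.8  0.5] T [ 0.    0.08 -0.04] w 0.651 g 0.0
dpos [-0.0016 -0.0013 -0.0022] drot [-0.0038 -0.0058  0.0098] rows>= 0.0 0.0
```

```bash
python3 -m creep '{"delta_pos":[[0,0,-0.002],[0,0,-0.002],[0,0,-0.002],[0,0,-0.002],[0,0,-0.002]],"delta_rot":[[0,0,0],[0,0,0],[0,0,0],[0,0,0],[0,0,0]],"grip":[-1,-1,-1,-1,-1]}';python3 -m creep '{"delta_pos":[[0,0,0],[0,0,-0.04],[0,0,-0.1],[0,0,-0.17],[0,0,-0.25]],"delta_rot":[[0,0,0],[0,0,0],[0,0,0],[0,0,0],[0,0,0]],"grip":[-1,-1,-1,-1,-1]}';cat > sc.py <<'E'
from h import *
o=status.get_obs();r=R.from_quat(o['tcp_rot']);p,d,c=snap('wrist');W=cloud(d,c).reshape(-1,3);W=W[~np.isnan(W[:,0])]
T=r.inv().apply(W-np.array(o['tcp_pos']));st()
m=T[np.all((T>[.045,-.045,-.03])&(T<[.14,.045,.03]),1)]
if len(m)>50:
    q=cv2.minAreaRect((m[:,:2]*1000).astype(np.float32));A=np.c_[m[:,:2],np.ones(len(m))];k=np.linalg.lstsq(A,m[:,2],rcond=None)[0]
    print('blade in tool: n',len(m),q,'xmax',m[:,0].max(),'plane z=',k.round(4),'zmed',np.median(m[:,2]))
    for x0 in (.05,.07,.09,.105):
        s=m[(m[:,0]>x0)&(m[:,0]<x0+.01)]; print(x0,np.percentile(s[:,1],[1,99]).round(4),np.median(s[:,2]).round(4)) if len(s) else 0
E
python3 sc.py
```

```text
t: 15.95
tcp_pos: [0.4194, -0.3261, 0.0068]
tcp_rot: [0.69, 0.724, 0.0, 0.002]
ft_force: [0.3, 1.8, 7.5]
gripper_width: 0.288
grasp_force: 61.0
t: 16.45
tcp_pos: [0.4169, -0.3246, 0.1307]
tcp_rot: [0.69, 0.724, -0.0, -0.001]
ft_force: [0.8, 0.1, -3.2]
gripper_width: 0.292
grasp_force: 59.8
t 16.5 p [ 0.4201 -0.3276  0.1382] yawY 2.7 z [ 0.007 -0.007 -1.   ] q [-0.78  0.33 -0.23  1.   -0.    0.74] F [ 0.7 -0.7  3. ] T [-0.12 -0.08  0.02] w 0.292 g 60.0
blade in tool: n 25158 ((77.71627807617188, -0.5075187683105469), (60.63179397583008, 65.40059661865234), 89.97921752929688) xmax 0.11041711625392416 plane z= [-0.0003  0.002   0.0012] zmed 0.0011592798892270688
0.05 [-0.0299  0.0287] 0.0012
0.07 [-0.03    0.0291] 0.0012
0.09 [-0.03    0.0288] 0.0012
0.105 [-0.03    0.0287] 0.0011
```

```bash
python3 -c "
from h import *
st();to([.5858,-.1130,.13],17.4)"
```

```text
t 16.5 p [ 0.4201 -0.3276  0.1382] yawY 2.7 z [ 0.007 -0.007 -1.   ] q [-0.78  0.33 -0.23  1.   -0.    0.74] F [ 0.7 -0.7  3. ] T [-0.12 -0.08  0.02] w 0.292 g 60.0
dpos [0.4132 0.3512 0.0156] drot [ 0.0116  0.0169 -0.5126] rows>= 5.4 1.7
```

```bash
python3 -m creep '{"delta_pos":[[0.07,0.06,0],[0.14,0.12,0],[0.21,0.18,0],[0.28,0.24,0],[0.35,0.3,0]],"delta_rot":[[0,0,-0.1],[0,0,-0.2],[0,0,-0.3],[0,0,-0.4],[0,0,-0.51]],"grip":[-1,-1,-1,-1,-1]}';python3 -m creep '{"delta_pos":[[0,0,0],[0,0,0],[0,0,0]],"delta_rot":[[0,0,0],[0,0,0],[0,0,0]],"grip":[-1,-1,-1]}';python3 -c "
from h import *
st();to([.5858,-.1130,.074],17.4)"
```

```text
t: 17.0
tcp_pos: [0.5602, -0.1418, 0.1302]
tcp_rot: [0.592, 0.806, 0.0, 0.001]
ft_force: [1.3, 0.1, -1.8]
gripper_width: 0.292
grasp_force: 59.8
t: 17.3
tcp_pos: [0.5586, -0.1437, 0.1297]
tcp_rot: [0.593, 0.805, -0.0, 0.0]
ft_force: [-0.0, 0.6, -1.7]
gripper_width: 0.289
grasp_force: 60.1
t 17.3 p [ 0.5586 -0.1437  0.1297] yawY 17.3 z [-0.    -0.001 -1.   ] q [-0.36  0.43 -0.11  1.03 -0.    0.91] F [-0.   0.6 -1.7] T [-0.11 -0.06  0.  ] w 0.289 g 60.1
dpos [0.0426 0.0703 0.1113] drot [-0.0009  0.0008 -0.0044] rows>= 1.4 0.0
```

```bash
python3 -m creep '{"delta_pos":[[0,0.035,0.03],[0.02,0.07,0.08],[0.043,0.07,0.111],[0.043,0.07,0.111],[0.043,0.07,0.111]],"delta_rot":[[0,0,0],[0,0,0],[0,0,0],[0,0,0],[0,0,0]],"grip":[-1,-1,-1,-1,-1]}';python3 -m creep '{"delta_pos":[[0,0,0],[0,0,0],[0,0,0]],"delta_rot":[[0,0,0],[0,0,0],[0,0,0]],"grip":[-1,-1,-1]}';cat > ins.py <<'E'
import sys
from h import *
u=np.array([-np.sin(np.radians(17.4)),np.cos(np.radians(17.4))]);v=np.array([np.cos(np.radians(17.4)),np.sin(np.radians(17.4))])
F=np.array([.497,.1687])-.15*u
o=status.get_obs();p,d,c=snap('wrist',sys.argv[1] if len(sys.argv)>1 else None);W=cloud(d,c).reshape(-1,3);W=W[~np.isnan(W[:,0])];st()
tp=np.array(o['tcp_pos']);print('tcp a,b,z',((tp[:2]-F)@u).round(4),((tp[:2]-F)@v).round(4),tp[2])
a=(W[:,:2]-F)@u;b=(W[:,:2]-F)@v;z=W[:,2]
for l,s in(('fence top',(abs(a)<.01)&(abs(b)<.1)&(z>.097)&(z<.104)),('block',(a>.012)&(a<.06)&(abs(b)<.075)&(z>.09)&(z<.108)),('blade',(a<-.008)&(a>-.11)&(abs(b)<.04)&(z>.055)&(z<.085)),('base',(a<-.008)&(a>-.04)&(abs(b)<.1)&(z>.009)&(z<.016))):
    if s.sum()>20: print(l,s.sum(),'z',np.median(z[s]).round(4),'a',np.percentile(a[s],[0.5,99.5]).round(4),'b',np.percentile(b[s],[.5,99.5]).round(4))
E
python3 ins.py w5.png
```

```text
t: 17.8
tcp_pos: [0.5852, -0.1133, 0.0743]
tcp_rot: [0.593, 0.805, -0.0, -0.0]
ft_force: [-0.3, 0.5, -1.6]
gripper_width: 0.291
grasp_force: 60.0
t: 18.1
tcp_pos: [0.5867, -0.1129, 0.0751]
tcp_rot: [0.593, 0.805, 0.0, 0.001]
ft_force: [-0.6, -0.7, -2.5]
gripper_width: 0.292
grasp_force: 60.0
t 18.15 p [ 0.5866 -0.1127  0.0749] yawY 17.3 z [ 0.002 -0.001 -1.   ] q [-0.3   0.51 -0.13  0.93 -0.    0.97] F [-0.5 -0.1 -2.6] T [-0.11 -0.04  0.01] w 0.287 g 60.0
tcp a,b,z -0.1456 0.0014 0.07512012480795138
blade 27929 z 0.0738 a [-0.1095 -0.0356] b [-0.0285  0.0309]
base 1795 z 0.0121 a [-0.0301 -0.0247] b [-0.0829  0.0842]
```

View pics/w5.png

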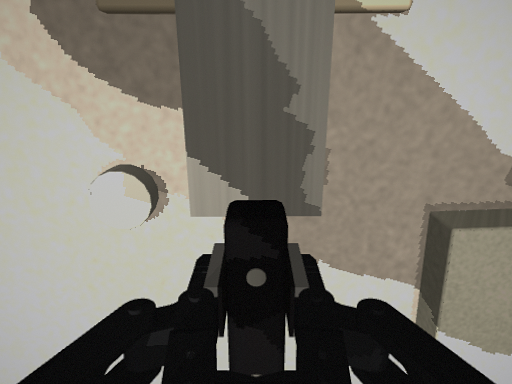

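Aligned: the blade lies straight ahead at the fence (its edges run off the top at columns 178–335) and the base's front edge is centred on it. Inserting.

```bash
python3 -m creep '{"delta_pos":[[0.03,-0.001,0.0012],[0.06,-0.001,0.0012],[0.08,-0.001,0.0012],[0.1,-0.001,0.0012],[0.12,-0.001,0.0012]],"delta_rot":[[0,0,0],[0,0,0],[0,0,0],[0,0,0],[0,0,0]],"grip":[-1,-1,-1,-1,-1]}';python3 ins.py
```

```text
t: 18.65
tcp_pos: [0.5674, -0.0538, 0.0735]
tcp_rot: [0.592, 0.806, -0.0, 0.0]
ft_force: [-0.5, -0.0, -2.9]
gripper_width: 0.29
grasp_force: 60.1
t 18.7 p [ 0.5667 -0.0523  0.0734] yawY 17.4 z [-0.001  0.002 -1.   ] q [-0.2   0.46 -0.22  0.9   0.    1.06] F [-0.3  0.8 -2.1] T [ 0.05  0.05 -0.01] w 0.285 g 60.1
tcp a,b,z -0.0833 0.0006 0.07352040173099379
fence top 16179 z 0.1005 a [-0.0038  0.0099] b [-0.0798  0.0811]
block 14201 z 0.1002 a [0.012  0.0218] b [-0.0587  0.0601]
blade 16490 z 0.0723 a [-0.0752 -0.0081] b [-0.0294  0.03  ]
base 5338 z 0.0126 a [-0.0293 -0.008 ] b [-0.0828  0.0842]
```

```bash
python3 -m creep '{"delta_pos":[[0.025,0,0],[0.05,0,0],[0.075,0,0],[0.095,0,0],[0.102,0,0]],"delta_rot":[[0,0,0],[0,0,0],[0,0,0],[0,0,0],[0,0,0]],"grip":[-1,-1,-1,-1,-1]}';python3 -m creep '{"delta_pos":[[0.003,0,0],[0.006,0,0],[0.008,0,0],[0.008,0,0]],"delta_rot":[[0,0,0],[0,0,0],[0,0,0],[0,0,0]],"grip":[-1,-1,-1,-1]}';python3 ins.py
```

```text
t: 19.2
tcp_pos: [0.5526, -0.0072, 0.0736]
tcp_rot: [0.592, 0.806, -0.002, 0.002]
ft_force: [1.3, -11.0, -4.1]
gripper_width: 0.285
grasp_force: 59.8
t: 19.6
tcp_pos: [0.5526, -0.0072, 0.0738]
tcp_rot: [0.594, 0.805, -0.004, 0.004]
ft_force: [1.6, -13.5, -4.7]
gripper_width: 0.29
grasp_force: 59.8
t 19.65 p [ 0.5526 -0.0072  0.0738] yawY 17.2 z [ 0.002 -0.01  -1.   ] q [-0.12  0.43 -0.27  0.87 -0.01  1.15] F [  1.8 -12.9  -4.2] T [-2.65 -0.4   0.11] w 0.289 g 59.8
tcp a,b,z -0.0345 0.0005 0.07381937420544586
fence top 12491 z 0.1004 a [-0.004   0.0099] b [-0.0833  0.0847]
block 53077 z 0.1002 a [0.0123 0.0598] b [-0.0588  0.06  ]
blade 274 z 0.0825 a [-0.0273 -0.0218] b [-0.024   0.0257]
```

Run:
```python
import sys; sys.argv=['x','w6.png']
from ins import *
pts=(abs(b)<.009)&(a>-.08)&(a<.01)&(z>.06)&(z<.2)
for a0 in np.arange(-.07,.01,.003):
    s=pts&(a>=a0)&(a<a0+.003)
    if s.sum(): print(round(a0,3),s.sum(),np.percentile(z[s],[5,50,95]).round(4))
print(proj([[*(F+(-.004)*u),.1],[*(F-.0091*u),.0955]],c))
k=(a>.04)&(a<.12)&(abs(b)<.04)&(z>.135)&(z<.21);print('knob',k.sum(),np.percentile(a[k],[1,50,99]) if k.any() else '',np.percentile(z[k],[1,50,99]) if k.any() else '')
for n in('side','scene'):
    q,d2,c2=snap(n,n+'6.png')
    ctr=proj([[*F,.11]],c2)[0].astype(int);i=q[max(ctr[1]-60,0):ctr[1]+60,ctr[0]-65:ctr[0]+65,::-1]
    cv2.imwrite('pics/c_'+n+'.png',cv2.resize(i,(390,360),interpolation=cv2.INTER_CUBIC))
cv2.imwrite('pics/m6.png',np.hstack([cv2.imread('pics/c_side.png'),cv2.imread('pics/c_scene.png')]))
```

```text
t 19.7 p [ 0.5526 -0.0072  0.0738] yawY 17.2 z [ 0.002 -0.01  -1.   ] q [-0.12  0.43 -0.27  0.87 -0.01  1.15] F [  1.5 -12.7  -4.9] T [-2.69 -0.38  0.05] w 0.286 g 59.8
tcp a,b,z -0.0345 0.0005 0.07381098812368596
fence top 12507 z 0.1004 a [-0.0039  0.0099] b [-0.0832  0.0847]
block 53053 z 0.1002 a [0.0123 0.0598] b [-0.0588  0.06  ]
blade 273 z 0.0824 a [-0.027 -0.022] b [-0.0244  0.025 ]
-0.07 220 [0.095  0.0959 0.0968]
-0.067 219 [0.0951 0.0959 0.0967]
-0.064 221 [0.095  0.0958 0.0968]
-0.061 235 [0.095  0.0958 0.0966]
-0.058 227 [0.0949 0.0957 0.0966]
-0.055 231 [0.0947 0.0956 0.0965]
-0.052 247 [0.0949 0.0956 0.0965]
-0.049 244 [0.0948 0.0956 0.0965]
-0.046 245 [0.0947 0.0956 0.0963]
-0.043 253 [0.0948 0.0956 0.0965]
-0.04 262 [0.0947 0.0955 0.0963]
-0.037 261 [0.0947 0.0955 0.0964]
-0.034 245 [0.0947 0.0956 0.0967]
-0.031 277 [0.0947 0.0959 0.097 ]
-0.028 301 [0.0946 0.0957 0.097 ]
-0.025 928 [0.0949 0.1485 0.1511]
-0.022 446 [0.0946 0.0958 0.1522]
-0.019 287 [0.0944 0.0953 0.0963]
-0.016 319 [0.0944 0.0953 0.0963]
-0.013 306 [0.0944 0.0953 0.0962]
-0.01 335 [0.0942 0.0952 0.0963]
-0.007 64 [0.0944 0.0952 0.096 ]
-0.004 327 [0.0997 0.1005 0.1015]
-0.001 373 [0.0996 0.1006 0.1016]
0.002 752 [0.0906 0.0982 0.1012]
0.005 9 [0.0989 0.0993 0.0995]
0.008 238 [0.0993 0.1001 0.101 ]
[[254.0761567  226.49309188]
 [254.21848981 233.32999874]]
knob 509 [0.06323181 0.06376416 0.06473748] [0.13506044 0.1383678  0.1434936 ]
```

View pics/m6.png

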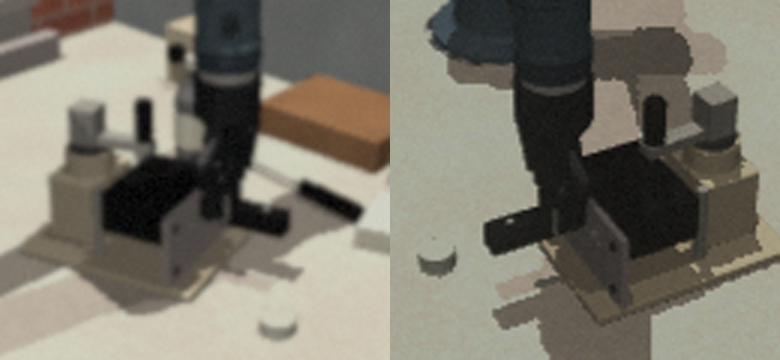

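The picture shows the handle's end at the fence, with the crank and knob well clear. I'll push slightly more to confirm it is seated.

```bash
python3 -m creep '{"delta_pos":[[0.006,0,0],[0.012,0,0],[0.012,0,0]],"delta_rot":[[0,0,0],[0,0,0],[0,0,0]],"grip":[-1,-1,-1]}';cat > fr.py <<'E'
from ins import *
s=(abs(b)<.009)&(a>-.02)&(a<-.0042)&(z>.09)&(z<.0985);print('handle front a',np.percentile(a[s],[90,98,99.5]).round(4))
for b0 in(-.012,-.006,0,.006):
    s2=s&(b>=b0)&(b<b0+.006);print(b0,s2.sum(),a[s2].max().round(4) if s2.any() else '')
E
python3 fr.py
```

```text
t: 20.1
tcp_pos: [0.5526, -0.0073, 0.0741]
tcp_rot: [0.595, 0.804, -0.008, 0.009]
ft_force: [4.8, -29.5, -9.3]
gripper_width: 0.286
grasp_force: 59.8
t 20.15 p [ 0.5526 -0.0073  0.0741] yawY 17.0 z [ 0.004 -0.023 -1.   ] q [-0.12  0.43 -0.27  0.87 -0.02  1.16] F [  5.4 -29.1  -8. ] T [-5.54 -0.99  0.23] w 0.29 g 59.8
tcp a,b,z -0.0345 0.0004 0.07409715423227493
fence top 12493 z 0.1004 a [-0.004   0.0099] b [-0.0833  0.0847]
block 53368 z 0.1002 a [0.0123 0.0598] b [-0.0588  0.0601]
blade 259 z 0.0825 a [-0.0274 -0.0218] b [-0.0245  0.0253]
handle front a [-0.0077 -0.0068 -0.0065]
-0.012 227 -0.0063
-0.006 476 -0.0063
0 462 -0.0061
0.006 217 -0.0061
```

Rigid stop at 29 N with the TCP unmoved, and the handle's rounded front edge sits evenly at the fence, so it is home. I relax the push, release and withdraw.

```bash
python3 -m creep '{"delta_pos":[[-0.01,0,0],[-0.02,0,0],[-0.02,0,0]],"delta_rot":[[0,0,0],[0,0,0],[0,0,0]],"grip":[-1,-1,-1]}';python3 fr.py | tail -6
```

```text
t: 20.45
tcp_pos: [0.5529, -0.0071, 0.0736]
tcp_rot: [0.593, 0.805, -0.0, 0.0]
ft_force: [0.5, -4.5, -1.8]
gripper_width: 0.289
grasp_force: 60.8
blade 285 z 0.0822 a [-0.0271 -0.0219] b [-0.0244  0.0254]
handle front a [-0.0077 -0.0068 -0.0067]
-0.012 234 -0.0065
-0.006 459 -0.0065
0 459 -0.0063
0.006 243 -0.0063
```

```bash
python3 -m creep '{"delta_pos":[[0,0,0],[0,0,0],[0,0,0],[0,0,0],[0,0,0]],"delta_rot":[[0,0,0],[0,0,0],[0,0,0],[0,0,0],[0,0,0]],"grip":[0.2,0.2,0.2,0.2,0.2]}';python3 -m creep '{"delta_pos":[[0,0,-0.05],[0,0,-0.12],[0,0,-0.2],[-0.08,0,-0.26],[-0.16,0,-0.3]],"delta_rot":[[0,0,0],[0,0,0],[0,0,0],[0,0,0],[0,0,0]],"grip":[0.2,0.2,0.2,0.2,0.2]}';python3 -m creep '{"delta_pos":[[-0.1,0,0],[-0.16,0,0],[-0.16,0,0],[-0.16,0,0]],"delta_rot":[[0,0,0],[0,0,0],[0,0,0],[0,0,0]],"grip":[0.2,0.2,0.2,0.2]}';cat > fin.py <<'E'
from fr import *
print('knobs');s=(abs(b)<.013)&(a>-.13)&(a<-.005)&(z>.08)&(z<.11);A=np.c_[a[s],b[s],np.ones(s.sum())];print('handle',s.sum(),np.percentile(a[s],[1,99]).round(4),np.percentile(b[s],[1,99]).round(4),'plane',np.linalg.lstsq(A,z[s],rcond=None)[0].round(4))
q=cv2.minAreaRect((np.c_[a[s],b[s]]*1000).astype(np.float32));print(q)
import lift
E
python3 fin.py
```

```text
t: 21.0
tcp_pos: [0.5526, -0.006, 0.0736]
tcp_rot: [0.592, 0.806, 0.0, 0.0]
ft_force: [-0.2, -0.7, -0.2]
gripper_width: 0.601
grasp_force: 0.0
t: 21.5
tcp_pos: [0.5775, -0.0827, 0.2267]
tcp_rot: [0.591, 0.806, 0.001, 0.002]
ft_force: [1.1, 0.9, 0.4]
gripper_width: 0.602
grasp_force: 0.0
t: 21.9
tcp_pos: [0.6, -0.1594, 0.223]
tcp_rot: [0.593, 0.805, 0.0, -0.0]
ft_force: [-0.2, -0.0, 0.1]
gripper_width: 0.595
grasp_force: 0.0
t 21.95 p [ 0.5998 -0.1585  0.2232] yawY 17.3 z [-0.001  0.001 -1.   ] q [-0.36  0.48  0.21  1.31  0.    0.91] F [ 0.2  0.6 -0.2] T [0.03 0.01 0.01] w 0.6 g 0.0
tcp a,b,z -0.1939 0.0002 0.2230483304235566Traceback (most recent call last):
  File "fin.py", line 1, in <module>
    from fr import *
  File "fr.py", line 2, in <module>
    s=(abs(b)<.009)&(a>-.02)&(a<-.0042)&(z>.09)&(z<.0985);print('handle front a',np.percentile(a[s],[90,98,99.5]).round(4))
                                                                                 ~~~~~~~~~~~~~^^^^^^^^^^^^^^^^^^^
    return _quantile_unchecked(
        a, q, axis, out, overwrite_input, method, keepdims, weights)
    return _ureduce(a,
                    func=_quantile_ureduce_func,
    ...<5 lines>...
                    overwrite_input=overwrite_input,
                    method=method)
    r = func(a, **kwargs)
    result = _quantile(arr,
                       quantiles=q,
    ...<2 lines>...
                       out=out,
                       weights=wgt)
    slices_having_nans = np.isnan(arr[-1, ...])
                                  ~~~^^^^^^^^^
IndexError: index -1 is out of bounds for axis 0 with size 0
```

```bash
python3 -m creep '{"delta_pos":[[0.08,0,-0.03],[0.16,0,-0.06],[0.24,0,-0.06],[0.24,0,-0.06],[0.24,0,-0.06]],"delta_rot":[[0,0,0],[0,0,0],[0,0,0],[0,0,0],[0,0,0]],"grip":[0.2,0.2,0.2,0.2,0.2]}';python3 fin.py; python3 crank.py|tail -5
```

```text
t: 22.45
tcp_pos: [0.5638, -0.0425, 0.2539]
tcp_rot: [0.591, 0.807, -0.0, 0.0]
ft_force: [0.5, -0.4, 0.2]
gripper_width: 0.6
grasp_force: 0.0
t 22.5 p [ 0.5641 -0.0435  0.2536] yawY 17.4 z [ 0. -0. -1.] q [-0.19  0.35  0.1   1.32 -0.    1.08] F [ 0.3 -0.1  0.1] T [-0.03 -0.02  0.04] w 0.598 g 0.0
tcp a,b,z -0.0715 0.0006 0.2538752882314637
fence top 2418 z 0.1006 a [-0.0038  0.01  ] b [-0.0835  0.0847]
block 9938 z 0.1002 a [0.0123 0.0597] b [-0.0588  0.06  ]
blade 158 z 0.0708 a [-0.0122 -0.0084] b [-0.0291  0.0302]
base 2148 z 0.0126 a [-0.0298 -0.0092] b [-0.0831  0.0847]
handle front a [-0.0061 -0.0048 -0.0047]
-0.012 73 -0.0048
-0.006 128 -0.0047
0 132 -0.0047
0.006 57 -0.0047
knobs
handle 3085 [-0.106  -0.0063] [-0.0124  0.0127] plane [0.0007 0.0104 0.0934]
((-56.3822021484375, 0.1794290542602539), (25.591190338134766, 102.35652923583984), 89.98757934570312)
side 230 0.1006 fence 110 [0.0993 0.1012] base 0.013
scene 360 0.098 fence 107 [0.098  0.0992] base 0.0104
t 22.6 p [ 0.5644 -0.0447  0.2532] yawY 17.3 z [-0. -0. -1.] q [-0.19  0.36  0.11  1.32 -0.    1.08] F [0.1 0.1 0.2] T [-0.03  0.01  0.  ] w 0.599 g 0.0
hub 0
knobtop 0
block 10363 c [543.3  70. ] size [ 59.9 153.3] ang 90.0 mean [0.5389 0.0647 0.1   ]
fence 7667 c [535.1  49.8] size [170.4  58.4] ang 17.5 mean [0.5271 0.0396 0.1003]
```

```bash
python3 -c "
from h import *
p,d,c=snap('scene');W=cloud(d,c).reshape(-1,3)
m=W[(abs(W[:,0]-.497)<.02)&(abs(W[:,1]-.169)<.02)&(W[:,2]>.16)];print('hub top',np.percentile(m[:,2],[50,90]),m.mean(0))
print(close_job())"
```

```text
hub top [0.17265432 0.17471231] [0.5032921  0.16671172 0.17097569]
the job is handed in; nothing more can be done
None
```

The job is handed in at about 22.7 s of the 72 s; the judge's verdict was not shown. By my last measurements the crank is seated on its shaft, the block top is within about 0.5 mm of the fence top, the scraper is home with its handle at the fence, everything is released, and the arm touched none of the bystanders as far as I could tell (their final places were not measured).

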